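# Zero a two-level air spindle: add the upper setting ring, then set the throttle valve

## Robot

A 7-joint arm with a two-finger parallel gripper is mounted at the origin on a cart in front of the work surface, level with it; the furniture and walls round the work are solid. World frame = base frame: x ahead of the robot, y to its left, z up, the work surface at z = 0. Lengths are in m, angles in rad, forces in N, time in s.
With the tool pointing down it reaches from about 0.425 to 0.875 m from the base axis. Payload 9.9 kg.
Tool frame: the origin (TCP) lies midway between the tips of the shut fingers; the grasp point (between the pads) lies 19 mm behind it (arm.hold_point_z is the distance from the TCP to the grasp point, in m); z points along the fingers, y is the direction in which the jaws open and shut (so a half turn about z gives the same grasp; the last joint's range is limited). The gripper opens to 85 mm and grips with 20 to 120 N. Pads are 22 mm wide; open, the fingers measure 114 mm over their backs; the gripper's body (76 mm by 85 mm) begins 54 mm behind the grasp point. The pads swing forward as they close: fully open they stand 13 mm farther back than shut.
Start: joints at [-1.232, 0.576, 0.025, 1.437, -0.015, 1.129, -0.057], TCP at [0.277, 0.616, 0.231] pointing down, gripper open.
Joint ranges: [-2.76, 2.76], [-0.34, 2.15], [-1.52, 1.57], [0.19, 2.46], [-1.09, 4.23], [0.17, 1.99], [-2.82, 2.82]. Speed limits (rad/s): [2.22, 2.22, 3.01, 3.01, 3.14, 3.14, 3.14].

## Interface

Orientations are given as a unit quaternion [x, y, z, w].
In Python, from workcell import arm, capture, ticket, masks_of, tip_of gives the robot as it stands. The module is installed in compiled form; this text tells all that it offers.
- The arm moves only by the tool move_arm, never from a script. Its argument "plan" is text: rows parted by semicolons, each of 6 numbers parted by spaces: the shift along the tool's x, y, z in mm, then the turn, a rotation vector about the tool's x, y, z in degrees. A call has 1 to 8 rows; each row is the pose to reach, as a shift and turn from the pose commanded when the call began, along the tool's axes at that moment; what a row does not reach only later rows make up. A row lasts 1/10 s, in which the tool goes at most 50 mm and 8.59 degrees, less where a joint would pass 70% of its speed; a pose out of reach is approached as far as the arm can. A call with a gripper value outside its range is refused whole. "claw" is the opening, from -1 (shut) to 1 (fully open), set as the call begins (left out, the last holds). The fingers move at their own pace and stop on an object; "newtons" is the grip in N (left out, the last holds). Time passes only in rows, so rows that repeat a pose let the fingers close. It gives the time, the measured TCP pose, the force and the opening at its end, in the units of the state.
- arm.state(): the state, without advancing time (a new reading comes with each control period).
- capture(name): name is "scene" or "top" or "wrist"; returns a dict with "color" (480x640x3 uint8, red, green, blue), "z_map" (480x640 float32, m along the optical axis (not along the pixel's ray), 0 where there is no reading), "fx", "fy", "cx", "cy" (pixels), "R" (3x3) and "t" (3): a world point X has camera coordinates R X + t; the wrist camera has in their place "T_tool_cam" (4x4, takes a point from camera to tool coordinates, whose origin is the TCP and whose axes are the flange's). Camera axes: x right, y down, z forward; pixel columns grow to the right and rows downward; lengths in m; the calibration is good to about 2 mm. The wrist camera is an equidistant fisheye: a pixel r from the principal point sees the ray r / f radians off the axis. A picture is of the moment at which its call begins: read the wrist's pose just before it.
- ticket.job_done(): hands the job in, once; it reports no verdict.
Trained networks look in the newest picture that a camera, given by its name, has taken for a name from the list of things; names that differ only in an ending like _2 or _b are one class to them, and where a whole thing is asked for, a point or a joint stands for the part that bears it (a point fixed in the world has none). Each returns a list of dicts, best first, with "confidence" (0 to 1); they miss things now and then, are a little off and sometimes report something else, mostly with a low value. They report only what shows in the picture. A call takes as long as a camera call.
- masks_of(name, camera): "region" (480x640 bool, what is visible of it) and "position" ([column, row] in pixels, amid what is visible of it).
- tip_of(name, camera): "position" ([column, row] in pixels: a listed point, or the origin of a listed thing).
The state is a dict: "clock": time; "q": joint angles; "joint_vel": joint speeds; "joint_efforts": joint torques, N m; "ee_pos": TCP position; "ee_rot": TCP orientation; "ft_force": force on the tool from outside, world axes, zero at the start; "wrist_torque": the same for the moment, N m; "grip_width": finger opening in m.
Only numpy, scipy, OpenCV 4.12 (cv2) and the standard library are available. Lean on these libraries where they do the work, as an engineer would, in place of code of your own. Each camera call takes 0.05 s, during which the arm holds its last target.

## Task

Make the air-gauging station ready for zeroing. One large setting ring is already on the upright air spindle: slip the other ring of the same size over the spindle so that it lies flat on the first, and leave the two smaller rings, the caliper, the loupe and the plug gauge where they are. Then take the handle of the hand wheel, wind the throttle valve shut (clockwise seen from above) until it is on its stop, and back it off exactly two full turns. Finish still gripping the handle there, without letting go: the setting will be trimmed from that grip.

Things in the scene. Friction and masses are not known exactly. Their poses are not given: they have to be found in the camera images.
- ring_low: large ground-steel setting ring that already sits on the air spindle, resting on its shoulder, and stays there: outside 48 mm, 18 mm high, bore 24 mm, a groove round the outside, about 0.19 kg, loose. Origin: centre of the underside, on the bore axis; z up along the bore
- ring_top: the other large setting ring, the same in size and form as ring_low, lying flat and loose on the left half of the table among two smaller ones; this is the one to put on. Which of the three places it has differs from run to run. Origin: centre of the underside, on the bore axis; z up along the bore. At least 25 mm are free round it
- ring_medium: a smaller setting ring of the same kind, outside 38 mm, 14 mm high, lying on the table; not needed, stays where it is. Origin: centre of the underside
- ring_small: the smallest setting ring, outside 32 mm, 12 mm high, lying on the table; not needed, stays where it is. Origin: centre of the underside
- caliper: digital caliper, 66 x 233 x 13 mm, lying flat near the front edge; not needed. Origin: centre of the underside, long side along its y. (Tall profile projectors stand along both sides of the table, beyond 0.37 m left and right of the middle)
- loupe: black stand loupe, 41 mm across, 44 mm high, behind the station; not needed. Origin: centre of the underside
- plug_gauge: plug gauge with a black hexagonal handle, 15 x 82 x 14 mm, lying near the front edge; not needed. Origin: centre of the underside, long side along its y
- air_station: the air-gauging station, fixed to the table: grey base plate 124 mm (its x) by 296 mm (its y), top face 20 mm above the table, carrying the steel air spindle at its +y end, the throttle valve with a black hand wheel at its -y end and a small round dial (top edge 87 mm above the table) midway. Origin: centre of the underside of the plate, on the table; x points away from the robot, y to the left. Place and yaw (up to about 0.2 rad) differ from run to run
- spindle_shoulder (a point): point on the axis of the upright air spindle at its shoulder, 50 mm above the table, where the lower ring's underside rests; the upper ring's underside comes to rest 18 mm higher, 68 mm above the table. The shoulder is 35 mm across and stands on a 60 mm foot 6 mm high. The spindle above it is 21 to 22.6 mm thick, straight for 34 mm, then a tapered nose down to 14 mm, top 43 mm above this point; a ring has about 1 mm play all round and slides down by its own weight or held
- wheel_axis (a point): point on the upright axis of the hand wheel, 86 mm above the table, 185 mm from the spindle axis in the station's -y direction. The wheel does not rise as it turns; its rim is 101 mm over all with its top 87.5 mm above the table, and nothing in the wheel but the handle stands higher than 91 mm
- crank_handle: the upright black handle on the rim of the hand wheel, a smooth barrel 20 mm thick and 43.5 mm tall (90.5 to 134 mm above the table), 45 mm from the wheel axis; it revolves freely on its own pin, so a gripper that holds it need not turn while the wheel is cranked. Origin: centre of the handle's lower end; z up
- handle_mid (a point): point on the axis of the handle, 22 mm above its lower end (112.5 mm above the table): the grasp point
- valve_wheel (a joint): angle of the hand wheel and valve in rad: 0 = shut, on its stop; grows as the valve is opened, counter-clockwise seen from above; two turns open is 12.57; the far stop is at 22. At 0 the handle lies on the station's -x side of the wheel axis. Starts partly open, between 1.3 and 4.5. Turning takes 1.5 to 4 N at the handle, the wheel stays where it is left

How it is judged:
By the outcome, as a careful person would: the job done as asked, in the order asked, and still so for the second after the job is handed in, while the arm keeps its last pose, push and grip.
It also fails if it takes over 64 s, if anything falls off the work surface, if the arm or the gripper's body presses on something with over 40 N, if the wrist force passes 120 N, or if a joint passes its speed limit or range.

## Working session

There is one attempt and no reset: what is moved stays moved. The work goes in short steps, Python scripts to look and compute and a tool call to move; the robot and the scene stay as the last step left them, time stands still between calls to the robot, and variables do not carry over. Pictures are saved under pics/ and viewed, and the job is handed in when it is done.

Besides the shell and the picture viewer there is one more tool, called by a JSON object that holds its "method" and its "body". move_arm: Moves the arm, as the interface text tells. Its arguments: {"type":"object","properties":{"plan":{"type":"string"},"claw":{"type":"number"},"newtons":{"type":"number"}},"required":["plan"]}

```bash
mkdir -p pics
cat > h.py <<'E'
import numpy as np,cv2
from workcell import arm,capture,ticket,masks_of,tip_of
def world(c,u,v,z):
    # intersect pixel ray with plane z
    R=np.array(c['R']);t=np.array(c['t'])
    d=R.T@np.array([(u-c['cx'])/c['fx'],(v-c['cy'])/c['fy'],1]); o=-R.T@t
    return o+d*(z-o[2])/d[2]
def cloud(c):
    z=c['z_map'];v,u=np.mgrid[:480,:640]
    P=np.stack([(u-c['cx'])/c['fx']*z,(v-c['cy'])/c['fy']*z,z],-1)
    W=(P-np.array(c['t']))@np.array(c['R'])
    W[z==0]=np.nan
    return W
def save(c,n): cv2.imwrite('pics/'+n+'.png',c['color'][:,:,::-1])
E
python3 - <<'E'
from h import *
s=arm.state();print({k:np.round(v,3).tolist() for k,v in s.items()}, arm.hold_point_z)
for cam in ['scene','top']:
    c=capture(cam);save(c,cam+'0')
    print(cam,c['fx'],c['cx'],c['cy'],np.round(c['R'],3).tolist(),np.round(c['t'],3))
    W=cloud(c)
    for n in ['ring_top','ring_low','ring_medium','ring_small','air_station','crank_handle','loupe','caliper','plug_gauge']:
        for m in masks_of(n,cam)[:3]:
            p=m['position'];r=m['region'];w=W[r]
            print(n,round(m['confidence'],2),np.round(p),r.sum(),'med',np.round(np.nanmedian(w,0),3),'max',np.round(np.nanpercentile(w,98,axis=0),3),'min',np.round(np.nanpercentile(w,2,axis=0),3))
    for n,z in [('ring_top',0),('ring_low',.05),('spindle_shoulder',.05),('wheel_axis',.086),('crank_handle',.0905),('handle_mid',.1125),('air_station',0),('ring_medium',0),('ring_small',0)]:
        for m in tip_of(n,cam)[:3]:
            p=m['position'];print('tip',n,round(m['confidence'],2),np.round(p,1),np.round(world(c,*p,z),4))
E
```

```text
{'clock': 0.0, 'q': [-1.232, 0.577, 0.025, 1.438, -0.015, 1.129, -0.056], 'joint_vel': [-0.001, 0.0, -0.002, -0.001, -0.0, 0.001, 0.002], 'joint_efforts': [-0.002, -76.575, 2.25, -28.597, 0.015, 0.013, -0.0], 'ee_pos': [0.277, 0.615, 0.23], 'ee_rot': [0.21, 0.978, -0.001, -0.0], 'ft_force': [0.046, -0.348, -0.498], 'wrist_torque': [-0.033, 0.041, 0.028], 'grip_width': 0.085} 0.0187
scene 485.442007400183 325.7555030333422 242.73813883386393 [[-0.563, -0.827, 0.02], [-0.463, 0.295, -0.836], [0.685, -0.48, -0.548]] [0.35  0.335 0.522]
ring_top 0.9 [252. 366.] 809 med [0.451 0.244 0.018] max [0.476 0.265 0.021] min [0.432 0.222 0.003]
ring_top 0.51 [432. 193.] 184 med [ 0.582 -0.228  0.119] max [ 0.592 -0.223  0.136] min [ 0.577 -0.24   0.095]
ring_top 0.34 [345. 259.] 353 med [0.548 0.004 0.067] max [0.582 0.016 0.07 ] min [ 0.538 -0.026  0.053]
ring_low 0.82 [348. 258.] 416 med [0.55  0.002 0.067] max [0.611 0.016 0.07 ] min [ 0.537 -0.032  0.021]
ring_medium 0.86 [324. 345.] 473 med [0.437 0.128 0.014] max [0.457 0.145 0.016] min [0.422 0.111 0.001]
ring_small 0.67 [253. 316.] 273 me
[... 2922 characters left out ...]
[0.406 0.038 0.016] min [ 0.358 -0.025  0.006]
tip ring_top 0.7 [219.5 278.9] [0.4532 0.2436 0.    ]
tip ring_low 0.7 [324.8 230.8] [ 0.5634 -0.0052  0.05  ]
tip spindle_shoulder 0.84 [325.2 236.2] [ 0.5509 -0.0061  0.05  ]
tip wheel_axis 0.8 [404.9 226.4] [ 0.57   -0.1826  0.086 ]
tip crank_handle 0.43 [324.9 231.8] [ 0.5571 -0.0046  0.0905]
tip crank_handle 0.41 [431.3 219.7] [ 0.5846 -0.2407  0.0905]
tip handle_mid 0.48 [431.9 216.5] [ 0.5888 -0.2365  0.1125]
tip air_station 0.94 [368.3 235.3] [ 0.5577 -0.1109  0.    ]
tip ring_medium 0.69 [218.3 276.3] [0.4593 0.2465 0.    ]
tip ring_medium 0.58 [267.8 283.8] [0.4417 0.129  0.    ]
tip ring_small 0.55 [243.2 233.7] [0.561  0.1892 0.    ]
```

View pics/scene0.png

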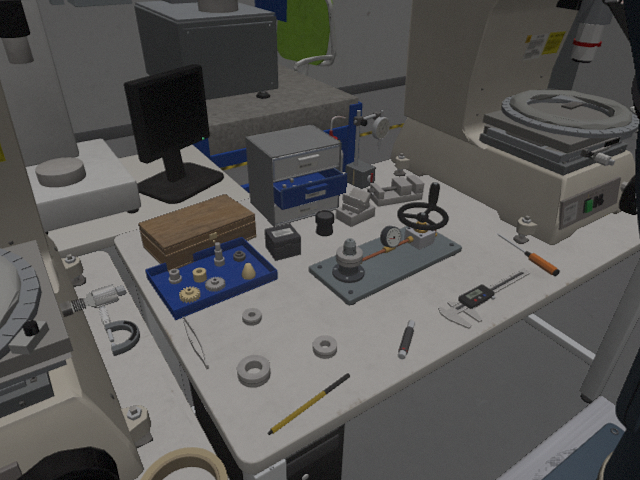

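View pics/top0.png

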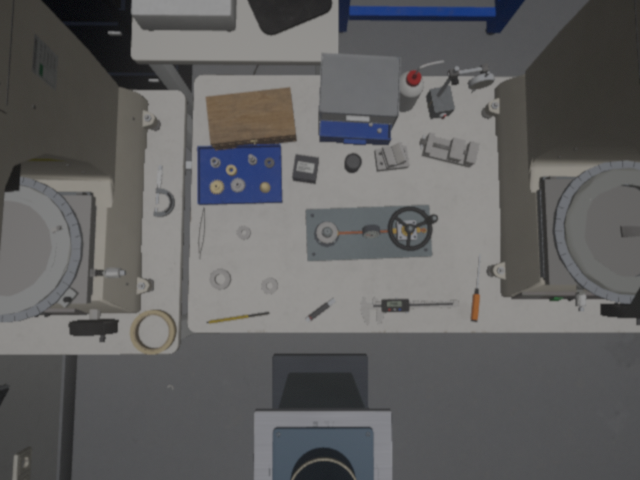

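```bash
cat > m.py <<'E'
from h import *
from scipy.optimize import least_squares
def fitc(P,r=None):
    c0=np.nanmedian(P,0)
    f=(lambda p:np.hypot(P[:,0]-p[0],P[:,1]-p[1])-(p[2] if r is None else r))
    s=least_squares(f,[*c0,.02 if r is None else r][: (3 if r is None else 2)],loss='soft_l1',f_scale=.001)
    return s.x
E
python3 - <<'E'
from m import *
# top-plane analyses
for cam in ['top','scene']:
    c=capture(cam);W=cloud(c)
    for nm,ctr,zz,rad in [('ring_top',(.453,.241),.018,.04),('ring_low',(.559,-.006),.068,.035)]:
        d=np.hypot(W[...,0]-ctr[0],W[...,1]-ctr[1])
        m=(d<rad)&(abs(W[...,2]-zz)<.004)
        P=W[m]; mm=m.astype(np.uint8)
        # outer contour of top face
        cs,_=cv2.findContours(mm,cv2.RETR_EXTERNAL,cv2.CHAIN_APPROX_NONE)
        k=max(cs,key=len)[:,0]
        Q=W[k[:,1],k[:,0],:2]
        print(cam,nm,m.sum(),'mean',P.mean(0).round(4),'mid',((Q.max(0)+Q.min(0))/2).round(4),'ext',np.ptp(Q,axis=0).round(4),'fit',fitc(Q).round(4))
    # handle
    m=(W[...,2]>.1)&(abs(W[...,0]-.575)<.1)&(abs(W[...,1]+.19)<.1)
    print('handle',m.sum(),W[m].min(0).round(4),W[m].max(0).round(4))
    t=m&(W[...,2]>.128); print('handle top',t.sum(),W[t].mean(0).round(4))
    # spindle nose
    m=(W[...,2]>.082)&(np.hypot(W[...,0]-.56,W[...,1]+.005)<.025); print('nose',m.sum(),W[m].mean(0).round(4),W[m].max(0))
    m=(abs(W[...,2]-.0865)<.006)&(abs(W[...,0]-.57)<.065)&(abs(W[...,1]+.19)<.065)
    print('rim',m.sum(),fitc(W[m][:,:2],.047),W[m].min(0),W[m].max(0))
E
```

```text
top ring_top 238 mean [0.4544 0.241  0.0175] mid [0.4542 0.2412] ext [0.0443 0.0475] fit [0.4545 0.2406 0.0228]
top ring_low 255 mean [ 0.5599 -0.0088  0.0674] mid [ 0.5602 -0.0088] ext [0.048  0.0475] fit [ 0.5602 -0.0088  0.023 ]
handle 93 [ 0.5748 -0.2427  0.102 ] [ 0.5931 -0.2253  0.139 ]
handle top 56 [ 0.5843 -0.2342  0.133 ]
nose 79 [ 0.5596 -0.0086  0.0894] [0.57074834 0.00173934 0.09665783]
rim 782 [ 0.56724074 -0.19309152] [ 0.51762276 -0.24148321  0.08052863] [ 0.6165417  -0.14465372  0.09173002]
scene ring_top 569 mean [0.4535 0.2435 0.0186] mid [0.4561 0.2427] ext [0.0489 0.0475] fit [0.455  0.2427 0.0232]
scene ring_low 261 mean [ 0.5552 -0.0024  0.0683] mid [ 0.5614 -0.007 ] ext [0.049  0.0471] fit [ 0.5607 -0.007   0.0224]
handle 184 [ 0.5747 -0.2415  0.1   ] [ 0.594  -0.2221  0.1369]
handle top 55 [ 0.5836 -0.2306  0.1328]
nose 111 [ 0.5578 -0.0042  0.0893] [0.56988648 0.00478453 0.09532304]
rim 764 [ 0.56690323 -0.19003363] [ 0.51837703 -0.23796846  0.08052174] [ 0.61605632 -0.14064736  0.09105748]
```

The large ring is at top-view (220,279) and the spindle carrying ring_low is at (326,232). The wheel is centred at (410,228) with its handle at (432,218). The medium ring is at (270,286) and the small one at (244,232). Both cameras agree on the ring-to-spindle offset, and the handle radius comes out at 45 mm. Next I check that the way out of the start pose is clear.

Run:
```python
from m import *
for cam in ['top','scene']:
    c=capture(cam);W=cloud(c)
    for y0 in np.arange(.2,.75,.05):
        row=[]
        for x0 in np.arange(.15,.6,.05):
            m=(W[...,0]>=x0)&(W[...,0]<x0+.05)&(W[...,1]>=y0)&(W[...,1]<y0+.05)
            row.append('%6.2f'%np.nanmax(W[...,2][m]) if m.sum()>3 else '  -   ')
        print(cam,'y%.2f'%y0,' '.join(row))
c=capture('wrist');save(c,'w0');print(c['T_tool_cam'].round(4),c['fx'],c['cx'],c['cy'])
```

```text
top y0.20  -0.74  -0.74   -      0.00   0.01   0.02   0.02   0.01   0.02
top y0.25  -0.74  -0.74   -      0.01   0.01   0.02   0.02   0.01   0.01
top y0.30  -0.74  -0.74   0.00   0.03   0.03   0.00   0.00   0.01   0.00
top y0.35  -0.74  -0.74   0.03   0.03   0.03   0.05   0.23   0.01   0.00
top y0.40  -0.74  -0.74   0.03   0.10   0.12   0.22   0.23   0.51   0.51
top y0.45  -0.74  -0.74   0.00   0.13   0.13   0.25   0.25   0.25   0.45
top y0.50  -0.74   0.30   0.30   0.13   0.24   0.25   0.25   0.25   0.25
top y0.55  -0.74   -      0.28   0.01   0.25   0.25   0.23   0.23   0.25
top y0.60  -0.75   -      0.01   0.01   0.23   0.22   0.23   0.23   0.23
top y0.65  -0.75   -      0.00   0.01   0.00   -      -      -      -   
top y0.70  -0.74   -      0.01   0.00   0.00   -      -      -      -   
scene y0.20   -      -      -      0.00   0.01   0.02   0.02   0.00   0.02
scene y0.25   -      -      -      0.00   0.01   0.02   0.02   0.01   0.01
scene y0.30   -      -      -      0.03   0.03   0.00   0.00   0.00   0.00
scene y0.35   -      -      -      0.03   0.03   0.05   0.23   0.00   0.00
scene y0.40   -      -      -      0.10   0.12   0.23   0.23   0.22   0.22
scene y0.45   -      -      -      0.13   0.13   0.25   0.25   0.25   0.25
scene y0.50   -      -      -      0.13   0.13   0.24   -      -      -   
scene y0.55   -      -      -      -      -      -      -      -      -   
scene y0.60   -      -      -      -      -      -      -      -      -   
scene y0.65   -      -      -      -      -      -      -      -      -   
scene y0.70   -      -      -      -      -      -      -      -      -   
[[ 3.000e-04 -9.524e-01 -3.048e-01  7.770e-02]
 [ 1.000e+00  4.000e-04 -4.000e-04  1.400e-03]
 [ 5.000e-04 -3.048e-01  9.524e-01 -1.434e-01]
 [ 0.000e+00  0.000e+00  0.000e+00  1.000e+00]] 371.64829954431775 320.0810764605988 236.03218593492036
```

View pics/w0.png

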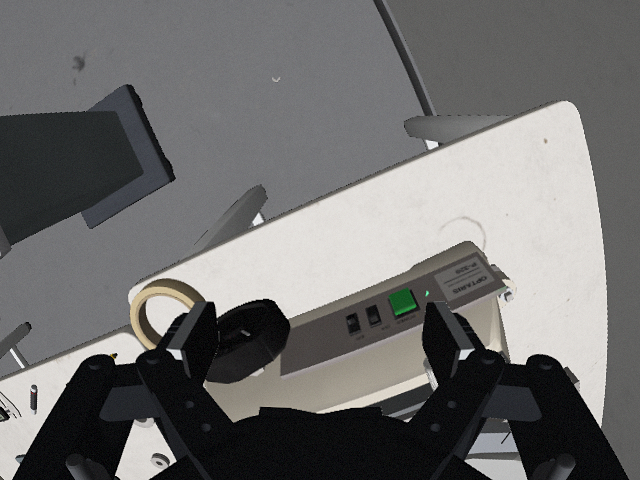

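The wrist view shows the tool over the projector's front edge: switch panel at (400,305), black knob at (245,335). The projector stage reaches z = 0.25 for x > 0.35. I'll rise first, leave along -y at x ≈ 0.3, then go diagonally to above the ring.

```bash
cat > rows.py <<'E'
import sys,json
from h import *
from scipy.spatial.transform import Rotation as Ro
def rows(targets,start=None,step=45,R=None):
    s=arm.state();p=np.array(s['ee_pos']) if start is None else np.array(start)
    R=Ro.from_quat(s['ee_rot']).as_matrix() if R is None else R
    prev=p;out=[]
    for t in targets:
        t=np.array(t,float);n=max(1,int(np.ceil(np.linalg.norm(t-prev)*1000/step)))
        for k in range(1,n+1):
            d=R.T@(prev+(t-prev)*k/n-p)*1000;out.append('%.1f %.1f %.1f 0 0 0'%tuple(d))
        prev=t
    print(len(out));print('; '.join(out))
E
python3 - <<'E'
from rows import *
rows([(.285,.56,.29),(.31,.42,.30),(.4545,.2415,.2)],start=(.277,.616,.231))
rows([(.4545,.2415,.1)],start=(.31,.42,.30))
print(Ro.from_quat(arm.state()['ee_rot']).as_matrix().round(4))
E
```

```text
12
-15.1 -23.9 -29.5 0 0 0; -30.3 -47.8 -59.0 0 0 0; -50.3 -77.1 -61.5 0 0 0; -70.4 -106.5 -64.0 0 0 0; -90.5 -135.9 -66.5 0 0 0; -110.5 -165.2 -69.0 0 0 0; -144.7 -182.5 -52.3 0 0 0; -178.9 -199.7 -35.7 0 0 0; -213.0 -217.0 -19.0 0 0 0; -247.2 -234.2 -2.3 0 0 0; -281.4 -251.4 14.4 0 0 0; -315.5 -268.7 31.0 0 0 0
7
-29.3 -14.8 28.6 0 0 0; -58.6 -29.6 57.1 0 0 0; -87.9 -44.4 85.7 0 0 0; -117.1 -59.1 114.3 0 0 0; -146.4 -73.9 142.9 0 0 0; -175.7 -88.7 171.4 0 0 0; -205.0 -103.5 200.0 0 0 0
[[-0.912   0.4103  0.    ]
 [ 0.4103  0.912  -0.    ]
 [-0.     -0.     -1.    ]]
```

{"method": "move_arm", "body": {"plan": "-15 -24 -30 0 0 0; -30 -48 -59 0 0 0; -50 -77 -62 0 0 0; -70 -106 -64 0 0 0; -90 -136 -66 0 0 0; -110 -165 -69 0 0 0; -110 -165 -69 0 0 0", "claw": 0.5, "newtons": 60}}

```text
clock: 2.85
ee_pos: [0.3115, 0.4154, 0.3014]
ee_rot: [0.212, 0.977, -0.0, 0.001]
ft_force: [-0.1, -0.4, 0.7]
grip_width: 0.0641
```

{"method": "move_arm", "body": {"plan": "-30 -15 28 0 0 0; -60 -30 58 0 0 0; -88 -45 86 0 0 0; -118 -60 114 0 0 0; -146 -74 143 0 0 0; -176 -89 172 0 0 0; -205 -103 200 0 0 0; -205 -103 200 0 0 0"}}

```text
clock: 3.65
ee_pos: [0.4556, 0.2373, 0.0972]
ee_rot: [0.213, 0.977, -0.002, -0.001]
ft_force: [0.0, -0.4, -0.3]
grip_width: 0.0645
```

```bash
cat > w.py <<'E'
from m import *
from scipy.spatial.transform import Rotation as Ro
def wcloud():
    s=arm.state();c=capture('wrist');z=c['z_map'];v,u=np.mgrid[:480,:640]
    dx=u-c['cx'];dy=v-c['cy'];r=np.hypot(dx,dy)+1e-9;th=r/c['fx']
    P=np.stack([np.tan(th)*dx/r*z,np.tan(th)*dy/r*z,z],-1)
    T=c['T_tool_cam'];P=P@T[:3,:3].T+T[:3,3]
    P[z==0]=np.nan
    R=Ro.from_quat(s['ee_rot']).as_matrix()
    return s,c,P,P@R.T+np.array(s['ee_pos'])
E
python3 - <<'E'
from w import *
s,c,P,W=wcloud();save(c,'w1');print(s['ee_pos'])
for m in masks_of('ring_top','wrist')[:2]:
    r=m['region'];print(m['confidence'],m['position'],r.sum(),np.nanmedian(W[r],0).round(4))
m=(abs(W[...,2]-.018)<.004)&(np.hypot(W[...,0]-.4545,W[...,1]-.2415)<.035)
print(m.sum(),W[m].mean(0).round(4),W[m].min(0).round(4),W[m].max(0).round(4))
mm=m.astype(np.uint8);cs,_=cv2.findContours(mm,0,1);k=max(cs,key=len)[:,0];Q=W[k[:,1],k[:,0],:2];print(fitc(Q).round(4),fitc(Q,.023).round(4))
E
```

```text
[0.45556614 0.23730496 0.09724057]
0.57 [322.8, 250.9] 3718 [0.4543 0.2439 0.0186]
3226 [0.4547 0.2436 0.0186] [0.4316 0.2191 0.014 ] [0.4794 0.2671 0.0208]
[0.4556 0.2432 0.0236] [0.4555 0.2432]
```

View pics/w1.png

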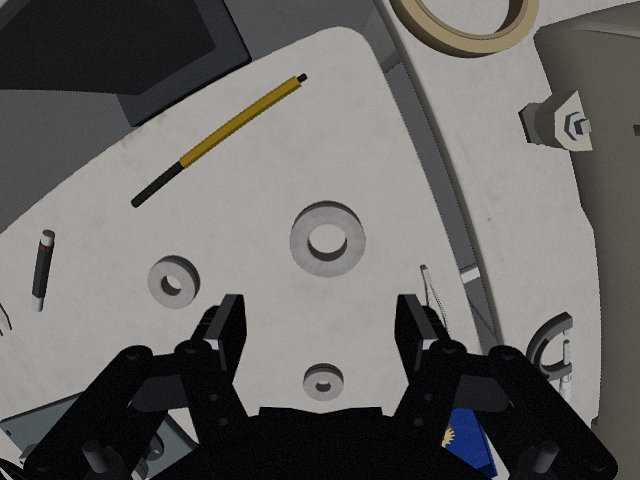

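The ring is centred at (327,239) in the wrist image, at (0.455, 0.2425). Now I shift onto its axis and go down.

{"method": "move_arm", "body": {"plan": "1 2 15 0 0 0; 3 4 35 0 0 0; 3 4.5 55 0 0 0; 3 4.5 70 0 0 0; 3 4.5 70 0 0 0"}}

```text
clock: 4.25
ee_pos: [0.4522, 0.2489, 0.0297]
ee_rot: [0.209, 0.978, -0.0, -0.001]
ft_force: [-1.0, -0.4, 1.0]
grip_width: 0.064
```

Run:
```python
from w import *
s,c,P,W=wcloud();save(c,'w2');print(s['ee_pos'],s['ee_rot'],s['joint_vel'])
m=(abs(W[...,2]-.018)<.005)&(np.hypot(W[...,0]-.4545,W[...,1]-.2425)<.035)
mm=m.astype(np.uint8);cs,_=cv2.findContours(mm,0,1);k=max(cs,key=len)[:,0];Q=W[k[:,1],k[:,0],:2];print(m.sum(),fitc(Q).round(4),fitc(Q,.023).round(4))
Q=P[k[:,1],k[:,0],:2];print('tool',fitc(Q).round(4))
```

```text
[0.45219831 0.24885057 0.02968348] [ 2.08633217e-01  9.77993681e-01 -1.03195786e-04 -7.28443156e-04] [ 0.00351157 -0.03445849  0.01130171 -0.01620132  0.00278999  0.03845684
  0.00173702]
5769 [0.4555 0.2433 0.0237] [0.4554 0.2433]
tool [-0.0053 -0.0038  0.0237]
```

View pics/w2.png

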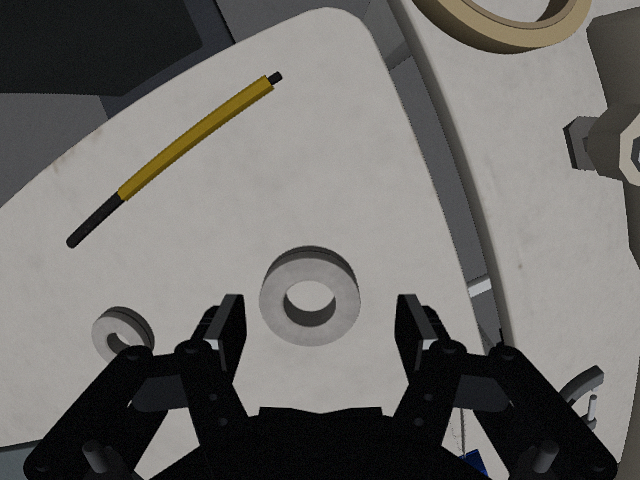

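The ring is at (310,296) in the wrist image, about 4 mm off centre toward the left finger. I correct that and lower slowly to the table.

{"method": "move_arm", "body": {"plan": "-4 -4 0 0 0 0; -4 -4 0 0 0 0; -4 -4 6 0 0 0; -4 -4 12 0 0 0; -4 -4 18 0 0 0; -4 -4 24 0 0 0; -4 -4 29 0 0 0; -4 -4 29 0 0 0"}}

```text
clock: 5.1
ee_pos: [0.4549, 0.2417, 0.0004]
ee_rot: [0.21, 0.978, -0.001, -0.001]
ft_force: [-0.3, 0.1, -0.3]
grip_width: 0.0639
```

Run:
```python
from w import *
s,c,P,W=wcloud();save(c,'w3');print(s['ee_pos'],s['ft_force'])
m=(abs(W[...,2]-.018)<.005)&(np.hypot(W[...,0]-.4545,W[...,1]-.2425)<.035)
mm=m.astype(np.uint8);cs,_=cv2.findContours(mm,0,1);k=max(cs,key=len)[:,0];Q=W[k[:,1],k[:,0],:2];print(m.sum(),fitc(Q).round(4),fitc(Q,.023).round(4))
Q=P[k[:,1],k[:,0],:2];print('tool',fitc(Q).round(4))
```

```text
[4.54884383e-01 2.41721886e-01 3.89910638e-04] [-0.29774637  0.09958711 -0.2922405 ]
8682 [0.4555 0.2432 0.0237] [0.4554 0.2433]
tool [0.     0.0016 0.0237]
```

View pics/w3.png

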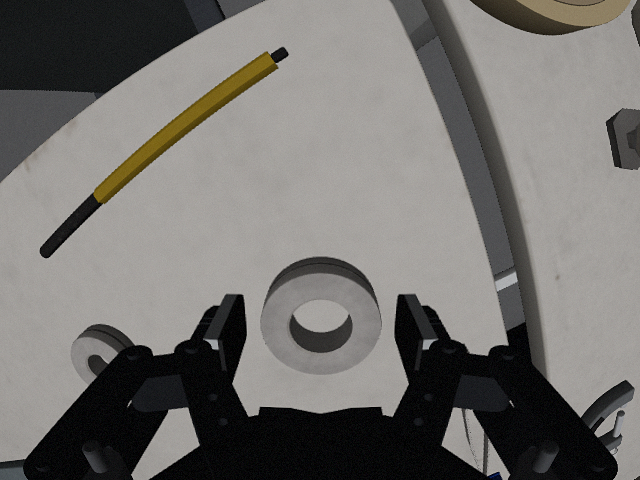

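The ring now sits centred between the pads, at (321,322), within 1.6 mm in tool y. Closing.

{"method": "move_arm", "body": {"plan": "0 0 0 0 0 0; 0 0 0 0 0 0; 0 0 0 0 0 0; 0 0 0 0 0 0; 0 0 0 0 0 0; 0 0 0 0 0 0", "claw": -1, "newtons": 60}}

```text
clock: 5.75
ee_pos: [0.4554, 0.2419, 0.0019]
ee_rot: [0.21, 0.978, 0.0, 0.0]
ft_force: [-2.4, -1.6, 6.3]
grip_width: 0.0453
```

{"method": "move_arm", "body": {"plan": "0 0 -5 0 0 0; 0 0 -12 0 0 0; 0 0 -25 0 0 0; 0 0 -45 0 0 0; 0 0 -75 0 0 0; 0 0 -110 0 0 0; 0 0 -140 0 0 0; 0 0 -150 0 0 0"}}

```text
clock: 6.55
ee_pos: [0.4565, 0.2426, 0.1545]
ee_rot: [0.21, 0.978, 0.002, 0.002]
ft_force: [0.1, 1.0, -2.4]
grip_width: 0.0454
```

Run:
```python
from w import *
s,c,P,W=wcloud();save(c,'w4');print(s['ee_pos'],s['ee_rot'],s['ft_force'],s['grip_width'])
for m in masks_of('ring_top','wrist')[:2]:
    r=m['region'];print(m['confidence'],m['position'],r.sum(),np.nanmedian(P[r],0).round(4))
    r=r&(np.hypot(P[...,0],P[...,1])<.035); 
    zz=P[r][:,2];print(np.nanpercentile(zz,[2,20,50,80,98]))
    zt=np.nanpercentile(zz,30); m=r&(abs(P[...,2]-zt)<.004)
    mm=m.astype(np.uint8);cs,_=cv2.findContours(mm,0,1);k=max(cs,key=len)[:,0];Q=P[k[:,1],k[:,0],:2];print('tool',fitc(Q).round(4),fitc(Q,.0237))
    A=P[m];A=A[np.isfinite(A[:,0])];co=np.linalg.lstsq(np.c_[A[:,:2],np.ones(len(A))],A[:,2],rcond=None)[0];print('tilt',co)
```

```text
[0.45649069 0.24255222 0.15453085] [0.2098777  0.97772479 0.00166455 0.00167631] [ 0.14330856  0.99211187 -2.44759273] 0.04541600570686277
0.79 [324.7, 328.0] 9518 [ 0.0048  0.0014 -0.0166]
[-0.01800084 -0.01724982 -0.01661396 -0.01181231 -0.00172164]
tool [0.0005 0.0012 0.0235] [0.00048011 0.00123614]
tilt [ 0.00278499  0.00145028 -0.01672884]
```

View pics/w4.png

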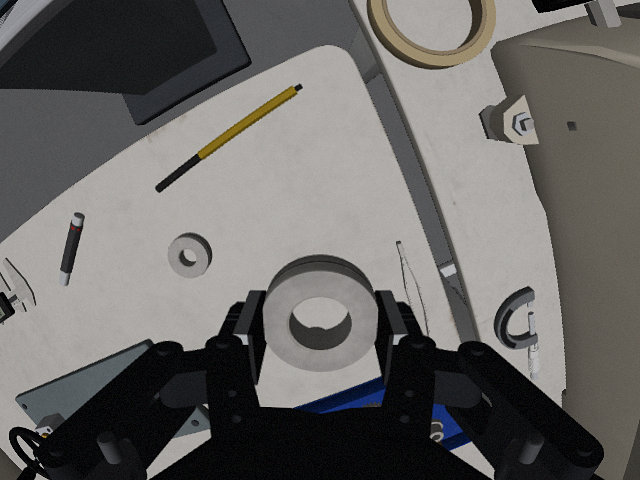

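The ring is held level, centred at (320,312) between the pads, underside about 1 mm below the TCP, and the grip reads 45.4 mm. Next I carry it over the spindle.

{"method": "move_arm", "body": {"plan": "-15 -14 0 0 0 0; -45 -42 0 0 0 0; -80 -75 0 0 0 0; -115 -107 0 0 0 0; -150 -140 0 0 0 0; -178 -166 0 0 0 0; -194 -181 0 0 0 0; -198 -185 0 0 0 0"}}

```text
clock: 7.45
ee_pos: [0.5598, -0.0116, 0.1493]
ee_rot: [0.212, 0.977, -0.001, -0.001]
ft_force: [-0.1, -0.1, -3.6]
grip_width: 0.0454
```

{"method": "move_arm", "body": {"plan": "0 0 0 0 0 0; 0 0 0 0 0 0; 0 0 5 0 0 0; 0 0 10 0 0 0; 0 0 15 0 0 0; 0 0 15 0 0 0; 0 0 15 0 0 0"}}

```text
clock: 8.15
ee_pos: [0.5599, -0.0078, 0.1361]
ee_rot: [0.21, 0.978, -0.0, -0.0]
ft_force: [0.4, -0.4, -2.1]
grip_width: 0.0454
```

```bash
cat > meas.py <<'E'
from w import *
s,c,P,W=wcloud();save(c,'w5');print(s['ee_pos'],s['ee_rot'],s['ft_force'],s['grip_width'])
h=np.hypot(P[...,0],P[...,1])
m=(h<.03)&(abs(P[...,2]+.017)<.003);A=P[m]
mm=m.astype(np.uint8);cs,_=cv2.findContours(mm,0,1);k=max(cs,key=len)[:,0];print('ring tool',m.sum(),fitc(P[k[:,1],k[:,0],:2]))
n=(h<.011)&(P[...,2]>.0);print('below bore',n.sum(), np.nanmin(P[n],0) if n.sum() else '',np.nanmax(P[n],0) if n.sum() else '')
n2=n&(W[...,2]>.075)&(W[...,2]<.1);print('nose world',n2.sum(),W[n2].mean(0) if n2.sum() else '')
for cam in ['top','scene']:
    c=capture(cam);save(c,cam+'5');W=cloud(c);z0=s['ee_pos'][2]
    m=(np.hypot(W[...,0]-.5605,W[...,1]+.008)<.032)&(abs(W[...,2]-(z0+.017))<.005)
    if m.sum()>20:
        mm=m.astype(np.uint8);cs,_=cv2.findContours(mm,0,1);k=max(cs,key=len)[:,0];print(cam,m.sum(),'ring',W[m].mean(0).round(4),fitc(W[k[:,1],k[:,0],:2]).round(4))
E
python3 meas.py
```

```text
[ 0.55990021 -0.00782016  0.13612255] [ 2.09729791e-01  9.77759364e-01 -5.70089708e-05 -1.93474341e-04] [ 0.37574734 -0.43461235 -2.12723796] 0.04536978139267038
ring tool 7604 [0.00045528 0.00131392 0.02392872]
below bore 549 [-0.00312656 -0.01088182  0.04463667] [0.01062926 0.00968612 0.08543599]
nose world 341 [ 0.55267454 -0.00431422  0.08443049]
scene 364 ring [ 0.5564 -0.0063  0.1527] [ 0.56   -0.0064  0.0239]
```

View pics/w5.png

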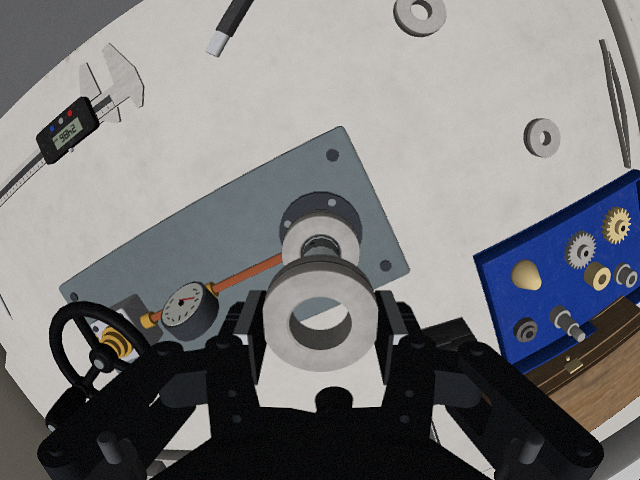

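View pics/scene5.png

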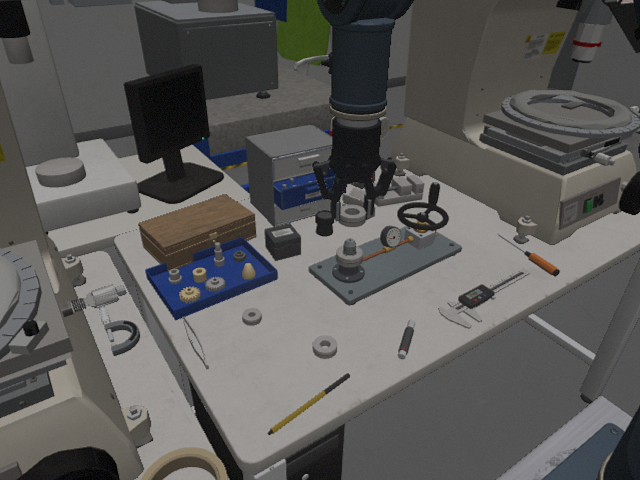

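In the wrist view the held ring is at (320,312), with ring_low and the spindle nose behind it at (320,240), already nearly in line. The scene camera puts the offset under 1 mm. I cross-check in the wrist frame using ring_low's visible edge.

Run:
```python
from w import *
s,c,P,W=wcloud()
h=np.hypot(P[...,0],P[...,1])
zt=s['ee_pos'][2]-.068
m=(h<.05)&(abs(P[...,2]-zt)<.003);print('top face z med',np.nanmedian(P[m],0),m.sum())
held=((P[...,2]<.02)|np.isnan(P[...,2])).astype(np.uint8);heldD=cv2.dilate(held,np.ones((7,7)))
cs,_=cv2.findContours(m.astype(np.uint8),0,1);k=max(cs,key=len)[:,0]
ok=heldD[k[:,1],k[:,0]]==0;k=k[ok];Q=P[k[:,1],k[:,0],:2]
Q=Q[Q[:,0]>0.0]
print(len(Q),fitc(Q,.0237))
r=np.hypot(*(Q-fitc(Q,.0237)).T);print(r.min(),r.max())
```

```text
top face z med [0.01027472 0.00130831 0.0677705 ] 2257
154 [-0.00141761  0.00117845]
0.010389824984944633 0.025012956885716472
```

{"method": "move_arm", "body": {"plan": "-1.2 0 0 0 0 0; -1.2 0 10 0 0 0; -1.2 0 20 0 0 0; -1.2 0 30 0 0 0; -1.2 0 38 0 0 0; -1.2 0 42 0 0 0; -1.2 0 42 0 0 0; -1.2 0 42 0 0 0"}}

```text
clock: 9.15
ee_pos: [0.5612, -0.0085, 0.0943]
ee_rot: [0.21, 0.978, -0.0, 0.0]
ft_force: [0.2, 0.4, -3.0]
grip_width: 0.0453
```

{"method": "move_arm", "body": {"plan": "0 0 2 0 0 0; 0 0 4 0 0 0; 0 0 6 0 0 0; 0 0 8 0 0 0; 0 0 9 0 0 0; 0 0 9 0 0 0"}}

```text
clock: 9.75
ee_pos: [0.561, -0.0085, 0.0851]
ee_rot: [0.21, 0.978, -0.0, -0.0]
ft_force: [-0.3, -0.6, -1.1]
grip_width: 0.0456
```

{"method": "move_arm", "body": {"plan": "0 0 1 0 0 0; 0 0 2 0 0 0; 0 0 3 0 0 0; 0 0 4 0 0 0; 0 0 5 0 0 0; 0 0 6 0 0 0; 0 0 6 0 0 0"}}

```text
clock: 10.45
ee_pos: [0.5611, -0.0085, 0.0792]
ee_rot: [0.21, 0.978, -0.0, -0.0]
ft_force: [0.5, 0.4, -1.1]
grip_width: 0.0453
```

Run:
```python
from w import *
s,c,P,W=wcloud();save(c,'w6');print(s['ee_pos'],s['ft_force'])
h=np.hypot(P[...,0],P[...,1])
m=(h<.03)&(abs(P[...,2]+.017)<.003)
cs,_=cv2.findContours(m.astype(np.uint8),0,1);k=max(cs,key=len)[:,0];print('ring',fitc(P[k[:,1],k[:,0],:2]))
```

```text
[ 0.56105597 -0.00849364  0.07915734] [ 0.4783448   0.44795068 -1.078115  ]
ring [0.0005058  0.00128249 0.02394517]
```

View pics/w6.png

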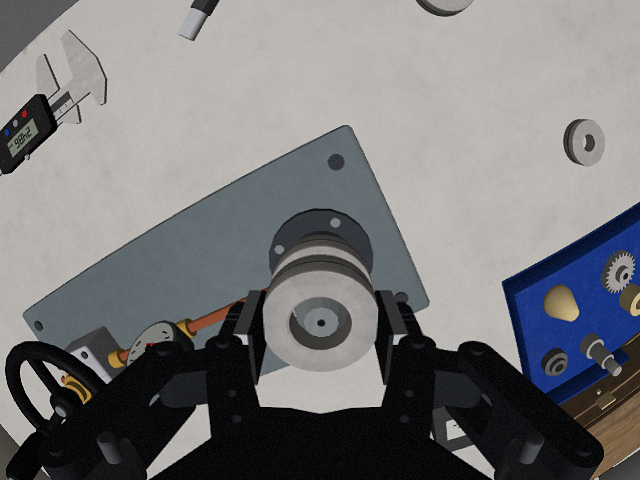

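The spindle nose shows inside the bore, centred at (320,322), with no side force. I lower it until contact.

{"method": "move_arm", "body": {"plan": "0 0 2 0 0 0; 0 0 4 0 0 0; 0 0 6 0 0 0; 0 0 8 0 0 0; 0 0 9 0 0 0; 0 0 9 0 0 0"}}

```text
clock: 11.1
ee_pos: [0.561, -0.0085, 0.0701]
ee_rot: [0.21, 0.978, -0.0, -0.0]
ft_force: [1.0, -0.4, -1.6]
grip_width: 0.0453
```

{"method": "move_arm", "body": {"plan": "0 0 0.5 0 0 0; 0 0 1 0 0 0; 0 0 1.5 0 0 0; 0 0 1.5 0 0 0"}}

```text
clock: 11.5
ee_pos: [0.5612, -0.0085, 0.0698]
ee_rot: [0.21, 0.978, 0.0, 0.0]
ft_force: [-4.0, 0.5, 11.4]
grip_width: 0.0454
```

Contact at TCP z = 0.0698 with 11 N, so the ring is seated on ring_low. I release and lift straight up.

{"method": "move_arm", "body": {"plan": "0 0 -0.8 0 0 0; 0 0 -0.8 0 0 0; 0 0 -0.8 0 0 0; 0 0 -0.8 0 0 0; 0 0 -0.8 0 0 0; 0 0 -0.8 0 0 0", "claw": 0.4}}

```text
clock: 12.1
ee_pos: [0.5611, -0.0085, 0.0695]
ee_rot: [0.21, 0.978, -0.0, -0.0]
ft_force: [-0.8, -0.4, 0.1]
grip_width: 0.0598
```

{"method": "move_arm", "body": {"plan": "0 0 -5 0 0 0; 0 0 -15 0 0 0; 0 0 -30 0 0 0; 0 0 -50 0 0 0; 0 0 -75 0 0 0; 0 0 -95 0 0 0; 0 0 -100 0 0 0; 0 0 -100 0 0 0"}}

```text
clock: 12.9
ee_pos: [0.5616, -0.0085, 0.1707]
ee_rot: [0.21, 0.978, 0.0, 0.001]
ft_force: [0.2, 0.1, -1.5]
grip_width: 0.0593
```

Run:
```python
from w import *
s,c,P,W=wcloud();save(c,'w7');print(s['ee_pos'],s['ft_force'],s['grip_width'])
m=(np.hypot(W[...,0]-.561,W[...,1]+.008)<.035)&(abs(W[...,2]-.086)<.004)
A=W[m]
if len(A): print('W ring top',len(A),A.mean(0),np.linalg.lstsq(np.c_[A[:,:2],np.ones(len(A))],A[:,2],rcond=None)[0])
c=capture('scene');save(c,'scene7');V=cloud(c)
m=(np.hypot(V[...,0]-.561,V[...,1]+.008)<.035)&(abs(V[...,2]-.086)<.004);A=V[m]
print('scene',len(A),A.mean(0) if len(A) else '',np.linalg.lstsq(np.c_[A[:,:2],np.ones(len(A))],A[:,2],rcond=None)[0])
m=(V[...,2]>.1)&(V[...,2]<.14)&(abs(V[...,0]-.575)<.07)&(abs(V[...,1]+.19)<.07);A=V[m]
print('handle',len(A),A.min(0),A.max(0))
# wrist handle
m=(W[...,2]>.1)&(W[...,2]<.14)&(abs(W[...,0]-.575)<.06)&(abs(W[...,1]+.2)<.06);A=W[m];
if len(A): print('Whandle',len(A),A.min(0),A.max(0))
t=A[A[:,2]>.13]
if len(t): print('Whandle top',t.mean(0),t.min(0),t.max(0))
```

```text
[ 0.56155767 -0.00850497  0.17065874] [ 0.16852295  0.11543239 -1.50058193] 0.05933749252788749
W ring top 3439 [ 0.56032065 -0.00674321  0.08667351] [ 0.00309402 -0.00187548  0.08492722]
scene 312 [ 0.55797287 -0.00474525  0.08650016] [ 0.02130737 -0.02039148  0.07451446]
handle 180 [ 0.57469456 -0.24119906  0.10033518] [ 0.59337981 -0.22184205  0.13665285]
Whandle 758 [ 0.57542044 -0.24169918  0.10000577] [ 0.59200519 -0.22173694  0.13691862]
Whandle top [ 0.58339857 -0.23033575  0.13376905] [ 0.57669052 -0.24169918  0.13002719] [ 0.59117534 -0.22286046  0.13691862]
```

View pics/w7.png

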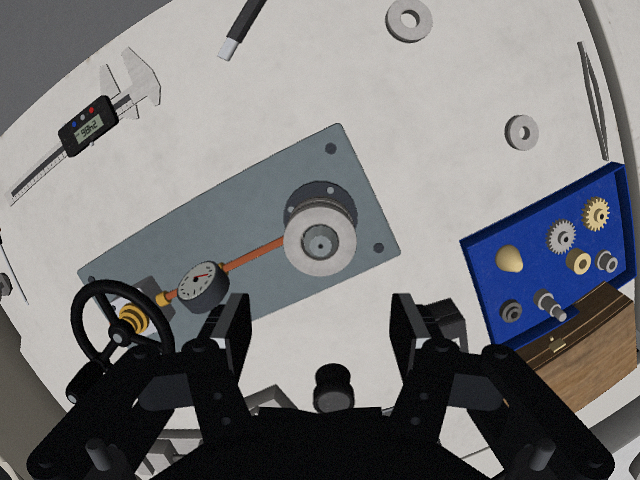

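View pics/scene7.png

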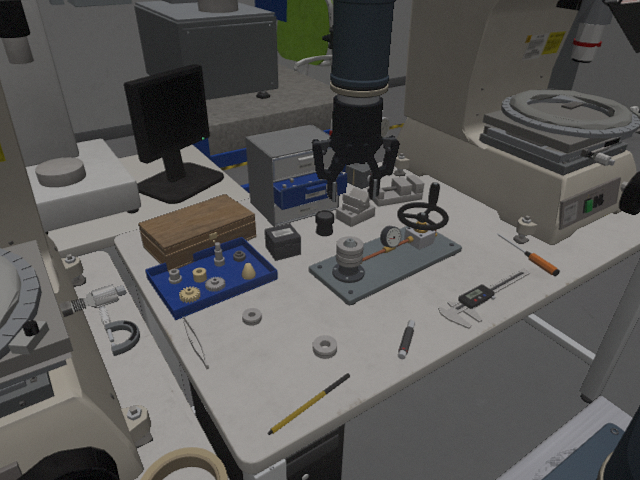

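ring_top lies flat on ring_low: its top face is at 0.0865 m with negligible tilt, and the wrist view shows the spindle centred at (320,243). The small rings, caliper and plug have not moved. Now to the handle at about (0.584, -0.2315).

{"method": "move_arm", "body": {"plan": "-8 -14 0 0 0 0; -25 -43 0 0 0 0; -45 -78 0 0 0 0; -65 -113 0 0 0 0; -85 -148 0 0 0 0; -101 -175 0 0 0 0; -110 -190 0 0 0 0; -112 -194 0 0 0 0"}}

```text
clock: 13.8
ee_pos: [0.5828, -0.2342, 0.1687]
ee_rot: [0.212, 0.977, -0.0, -0.001]
ft_force: [-0.4, 0.5, 0.0]
grip_width: 0.0597
```

{"method": "move_arm", "body": {"plan": "0 0 0 0 0 0; 0 0 0 0 0 0; 0 0 0 0 0 0; 0 0 0 0 0 0"}}

```text
clock: 14.2
ee_pos: [0.5839, -0.2299, 0.1697]
ee_rot: [0.209, 0.978, 0.0, 0.0]
ft_force: [0.3, -0.2, 0.7]
grip_width: 0.0595
```

Run:
```python
from w import *
s,c,P,W=wcloud();save(c,'w8');print(s['ee_pos'],s['q'],s['grip_width'])
m=(W[...,2]>.1)&(W[...,2]<.14)&(np.hypot(W[...,0]-.584,W[...,1]+.2315)<.025);A=W[m]
print(len(A),A.min(0),A.max(0)); t=m&(abs(W[...,2]-.134)<.003);print(W[t].mean(0),W[t].min(0),W[t].max(0))
print('tool',P[t].mean(0),P[t].min(0),P[t].max(0))
m=(abs(W[...,2]-.0865)<.005)&(abs(np.hypot(W[...,0]-.567,W[...,1]+.1925)-.046)<.008);print('rim',m.sum(),fitc(W[m][:,:2],.046))
```

```text
[ 0.58394659 -0.22988189  0.16972908] [ 0.24123931  0.56262525  0.09546181  1.65282184 -0.06405062  0.9291704
  1.51041736] 0.05946313768384154
1498 [ 0.57555313 -0.24292612  0.10003213] [ 0.59507814 -0.22314148  0.13683123]
[ 0.58464361 -0.23280743  0.13415433] [ 0.57674377 -0.24242735  0.13100239] [ 0.59482932 -0.2240692   0.13683123]
tool [-0.00183222 -0.00240105  0.03557366] [-0.01256273 -0.01151344  0.03289761] [0.00589065 0.00665435 0.03872915]
rim 6838 [ 0.56798852 -0.19218883]
```

View pics/w8.png

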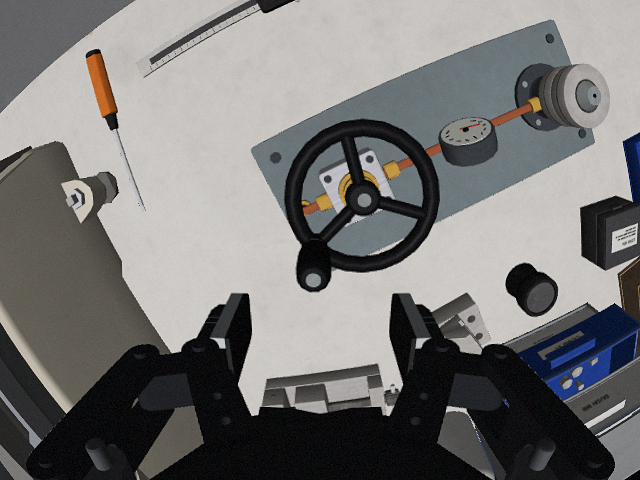

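The handle top is at (314,280) in the wrist image, about 2 mm from the tool axis. I correct that, descend with the jaws around it, then close gently.

{"method": "move_arm", "body": {"plan": "-2 -2 0 0 0 0; -2 -2 10 0 0 0; -2 -2 25 0 0 0; -2 -2 40 0 0 0; -2 -2 55 0 0 0; -2 -2 67 0 0 0; -2 -2 73 0 0 0; -2 -2 73 0 0 0"}}

```text
clock: 15.05
ee_pos: [0.5841, -0.2338, 0.0956]
ee_rot: [0.21, 0.978, 0.0, -0.001]
ft_force: [-0.3, -0.5, -0.1]
grip_width: 0.0599
```

Run:
```python
from w import *
s,c,P,W=wcloud();save(c,'w9');print(s['ee_pos'],s['ft_force'],s['grip_width'])
```

```text
[ 0.5841379  -0.23382517  0.09555496] [-0.26273843 -0.47739116 -0.06729286] 0.05993495269940856
```

View pics/w9.png

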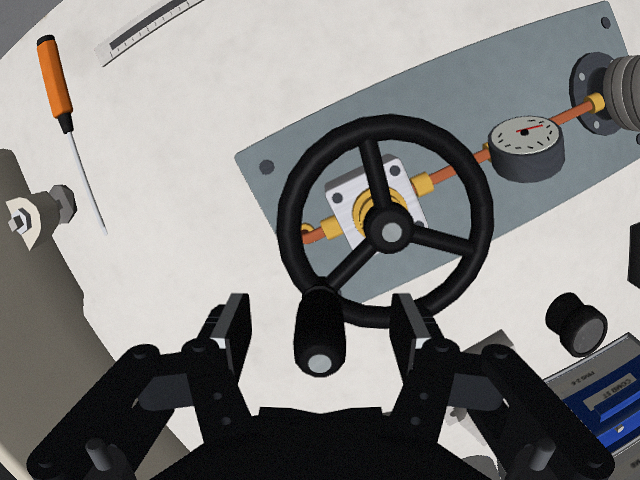

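The handle is between the pads, with its top at (320,365) midway between the fingers. Closing.

{"method": "move_arm", "body": {"plan": "0 0 0 0 0 0; 0 0 0 0 0 0; 0 0 0 0 0 0; 0 0 0 0 0 0; 0 0 0 0 0 0; 0 0 0 0 0 0; 0 0 0 0 0 0; 0 0 0 0 0 0", "claw": -1, "newtons": 70}}

```text
clock: 15.9
ee_pos: [0.5851, -0.2343, 0.0974]
ee_rot: [0.21, 0.978, -0.0, 0.001]
ft_force: [-0.9, 0.5, 6.1]
grip_width: 0.0181
```

Run:
```python
from w import *
s=arm.state();print(s['ee_pos'],s['ee_rot'],s['ft_force'],s['grip_width'])
p=np.array(s['ee_pos'])[:2]
for C in [(.5672,-.1927),(.568,-.1922)]:
    d=p-np.array(C);print(np.hypot(*d),np.degrees(np.arctan2(d[1],d[0])))
```

```text
[ 0.58511607 -0.23429883  0.09739721] [ 2.09891132e-01  9.77724503e-01 -1.37727738e-04  6.99975630e-04] [-0.85866672  0.49772286  6.12544978] 0.01810914243271435
0.045292914632923544 -66.69908331203948
0.04544525524277406 -67.8748695620037
```

The handle is gripped (18 mm opening) and the TCP is 45.3 mm from the wheel axis, as it should be. Now I wind it shut clockwise, starting with about 90°.

```bash
cat > crank.py <<'E'
import numpy as np
R=np.array([[-.912,.4103],[.4103,.912]])
def crank(a,b,n,r=45.,start=None,holds=0):
    # start = (commanded pos minus C) mm
    s=r*np.array([np.cos(np.radians(a)),np.sin(np.radians(a))]) if start is None else np.array(start)
    out=[]
    for t in np.linspace(a,b,n+1)[1:]:
        d=R.T@(r*np.array([np.cos(np.radians(t)),np.sin(np.radians(t))])-s)
        out.append('%.1f %.1f 0 0 0 0'%tuple(d))
    print(n,'; '.join(out+[out[-1]]*holds))
E
python3 -c "
from crank import *
crank(-67.3,-147.3,8)
crank(-147.3,-167.3,4)
"
```

```text
8 5.8 -5.2 0 0 0 0; 12.5 -9.4 0 0 0 0; 19.8 -12.3 0 0 0 0; 27.4 -13.9 0 0 0 0; 35.3 -14.2 0 0 0 0; 43.1 -13.1 0 0 0 0; 50.5 -10.7 0 0 0 0; 57.4 -7.0 0 0 0 0
4 3.2 2.3 0 0 0 0; 6.2 4.8 0 0 0 0; 8.9 7.6 0 0 0 0; 11.4 10.7 0 0 0 0
```

{"method": "move_arm", "body": {"plan": "5.8 -5.2 0 0 0 0; 12.5 -9.4 0 0 0 0; 19.8 -12.3 0 0 0 0; 27.4 -13.9 0 0 0 0; 35.3 -14.2 0 0 0 0; 43.1 -13.1 0 0 0 0; 50.5 -10.7 0 0 0 0; 57.4 -7 0 0 0 0"}}

```text
clock: 16.7
ee_pos: [0.53, -0.2171, 0.0973]
ee_rot: [0.21, 0.978, -0.0, 0.001]
ft_force: [4.2, -0.1, 4.7]
grip_width: 0.0178
```

```bash
cat > st.py <<'E'
from w import *
s=arm.state();print(s['clock'],np.round(s['ee_pos'],4),np.round(s['ft_force'],1),s['grip_width'],np.round(s['ee_rot'],4))
p=np.array(s['ee_pos'])[:2]
for C in [(.5675,-.1925)]:
    d=p-np.array(C);print(np.hypot(*d),np.degrees(np.arctan2(d[1],d[0])))
E
python3 st.py
```

```text
16.7 [ 0.53   -0.2171  0.0973] [ 4.2 -0.1  4.7] 0.017844866490677635 [ 2.100e-01  9.777e-01 -1.000e-04  1.300e-03]
0.044855712890569006 -146.74773535577808
```

Tracking is good: radius 44.9 mm, forces about 4 N. I continue toward the stop, slowly at the end.

```bash
python3 -c "
from crank import *
crank(-147.3,-171.3,6,holds=2)
crank(-171.3,-179.3,8)
crank(-179.3,-187.3,8)
"
```

```text
6 2.6 1.8 0 0 0 0; 5.0 3.8 0 0 0 0; 7.3 5.9 0 0 0 0; 9.4 8.2 0 0 0 0; 11.4 10.7 0 0 0 0; 13.2 13.2 0 0 0 0; 13.2 13.2 0 0 0 0; 13.2 13.2 0 0 0 0
8 0.4 0.7 0 0 0 0; 0.8 1.3 0 0 0 0; 1.2 2.0 0 0 0 0; 1.6 2.7 0 0 0 0; 2.0 3.4 0 0 0 0; 2.3 4.1 0 0 0 0; 2.7 4.8 0 0 0 0; 3.0 5.5 0 0 0 0
8 0.3 0.7 0 0 0 0; 0.6 1.4 0 0 0 0; 0.9 2.2 0 0 0 0; 1.2 2.9 0 0 0 0; 1.5 3.6 0 0 0 0; 1.8 4.4 0 0 0 0; 2.0 5.1 0 0 0 0; 2.2 5.9 0 0 0 0
```

{"method": "move_arm", "body": {"plan": "2.6 1.8 0 0 0 0; 5 3.8 0 0 0 0; 7.3 5.9 0 0 0 0; 9.4 8.2 0 0 0 0; 11.4 10.7 0 0 0 0; 13.2 13.2 0 0 0 0; 13.2 13.2 0 0 0 0; 13.2 13.2 0 0 0 0"}}

```text
clock: 17.5
ee_pos: [0.5233, -0.1993, 0.0973]
ee_rot: [0.21, 0.978, 0.0, 0.001]
ft_force: [1.8, 0.5, 6.9]
grip_width: 0.0179
```

{"method": "move_arm", "body": {"plan": "0.4 0.7 0 0 0 0; 0.8 1.3 0 0 0 0; 1.2 2 0 0 0 0; 1.6 2.7 0 0 0 0; 1.6 2.7 0 0 0 0; 1.6 2.7 0 0 0 0"}}

```text
clock: 18.1
ee_pos: [0.523, -0.1967, 0.0973]
ee_rot: [0.21, 0.978, -0.0, 0.001]
ft_force: [0.9, -0.7, 7.0]
grip_width: 0.0176
```

```bash
python3 st.py
```

```text
18.1 [ 0.523  -0.1967  0.0973] [ 0.9 -0.7  7. ] 0.017615668902972347 [ 2.099e-01  9.777e-01 -2.000e-04  1.000e-03]
0.044688040137607764 -174.59424032630037
```

{"method": "move_arm", "body": {"plan": "0.3 0.7 0 0 0 0; 0.7 1.4 0 0 0 0; 1 2.1 0 0 0 0; 1 2.1 0 0 0 0; 1 2.1 0 0 0 0"}}

```text
clock: 18.6
ee_pos: [0.5229, -0.1945, 0.0973]
ee_rot: [0.21, 0.978, -0.0, 0.001]
ft_force: [1.0, -1.9, 6.2]
grip_width: 0.018
```

{"method": "move_arm", "body": {"plan": "0.3 0.7 0 0 0 0; 0.6 1.4 0 0 0 0; 0.8 2.1 0 0 0 0; 0.8 2.1 0 0 0 0; 0.8 2.1 0 0 0 0"}}

```text
clock: 19.1
ee_pos: [0.5228, -0.1943, 0.0973]
ee_rot: [0.211, 0.978, -0.001, 0.001]
ft_force: [1.6, -6.5, 3.9]
grip_width: 0.0181
```

```bash
python3 st.py
```

```text
19.1 [ 0.5228 -0.1943  0.0973] [ 1.6 -6.5  3.9] 0.018067055157978462 [ 0.2108  0.9775 -0.0013  0.0014]
0.04468756493430455 -177.65260140277007
```

The handle stopped at -177.7°, where the geometry predicts the stop (-177.9°), and the force is rising. I push a little more to confirm.

{"method": "move_arm", "body": {"plan": "0.3 0.7 0 0 0 0; 0.5 1.4 0 0 0 0; 0.7 2.1 0 0 0 0; 1 2.8 0 0 0 0; 1 2.8 0 0 0 0; 1 2.8 0 0 0 0"}}

```text
clock: 19.7
ee_pos: [0.5229, -0.1941, 0.0974]
ee_rot: [0.212, 0.977, -0.003, 0.002]
ft_force: [1.3, -16.6, 1.5]
grip_width: 0.0179
```

```bash
python3 st.py
```

```text
19.7 [ 0.5229 -0.1941  0.0974] [  1.3 -16.6   1.5] 0.01793589161444875 [ 0.2119  0.9773 -0.0027  0.0019]
0.04465440107493181 -177.9086758913767
```

Firmly on the stop: 16.6 N with no further motion. The light-contact reference is (0.5229, -0.1944). Now I back off two turns counter-clockwise, in quarter-turn calls.

```bash
python3 -c "
from crank import *
a=np.radians(-171.3); st=45*np.array([np.cos(a),np.sin(a)])+R@np.array([4.4,9.7])
print(st, np.degrees(np.arctan2(st[1],st[0])))
crank(-177.9,-87.9,8,start=st)
crank(-87.9,2.1,8);crank(2.1,92.1,8);crank(92.1,182.1,8);crank(182.1,272.1,8)
"
```

```text
[-44.51511491   3.84498309] 175.06334234860105
8 -6.5 -12.7 0 0 0 0; -12.5 -19.1 0 0 0 0; -19.7 -24.2 0 0 0 0; -27.8 -27.9 0 0 0 0; -36.4 -29.9 0 0 0 0; -45.2 -30.1 0 0 0 0; -53.9 -28.7 0 0 0 0; -62.1 -25.6 0 0 0 0
8 -7.5 4.7 0 0 0 0; -13.9 10.7 0 0 0 0; -19.0 17.9 0 0 0 0; -22.7 25.9 0 0 0 0; -24.7 34.5 0 0 0 0; -24.9 43.3 0 0 0 0; -23.5 52.0 0 0 0 0; -20.4 60.3 0 0 0 0
8 4.7 7.5 0 0 0 0; 10.7 13.9 0 0 0 0; 17.9 19.0 0 0 0 0; 25.9 22.7 0 0 0 0; 34.5 24.7 0 0 0 0; 43.3 24.9 0 0 0 0; 52.0 23.5 0 0 0 0; 60.3 20.4 0 0 0 0
8 7.5 -4.7 0 0 0 0; 13.9 -10.7 0 0 0 0; 19.0 -17.9 0 0 0 0; 22.7 -25.9 0 0 0 0; 24.7 -34.5 0 0 0 0; 24.9 -43.3 0 0 0 0; 23.5 -52.0 0 0 0 0; 20.4 -60.3 0 0 0 0
8 -4.7 -7.5 0 0 0 0; -10.7 -13.9 0 0 0 0; -17.9 -19.0 0 0 0 0; -25.9 -22.7 0 0 0 0; -34.5 -24.7 0 0 0 0; -43.3 -24.9 0 0 0 0; -52.0 -23.5 0 0 0 0; -60.3 -20.4 0 0 0 0
```

{"method": "move_arm", "body": {"plan": "-6.5 -12.7 0 0 0 0; -12.5 -19.1 0 0 0 0; -19.7 -24.2 0 0 0 0; -27.8 -27.9 0 0 0 0; -36.4 -29.9 0 0 0 0; -45.2 -30.1 0 0 0 0; -53.9 -28.7 0 0 0 0; -62.1 -25.6 0 0 0 0"}}

```text
clock: 20.5
ee_pos: [0.5686, -0.2378, 0.0973]
ee_rot: [0.21, 0.978, 0.0, -0.0]
ft_force: [-2.7, 3.1, 9.8]
grip_width: 0.0182
```

```bash
python3 st.py
```

```text
20.5 [ 0.5686 -0.2378  0.0973] [-2.7  3.1  9.8] 0.01820138140278159 [ 2.101e-01  9.777e-01  0.000e+00 -2.000e-04]
0.04527289461995222 -88.61280380527275
```

{"method": "move_arm", "body": {"plan": "-7.5 4.7 0 0 0 0; -13.9 10.7 0 0 0 0; -19 17.9 0 0 0 0; -22.7 25.9 0 0 0 0; -24.7 34.5 0 0 0 0; -24.9 43.3 0 0 0 0; -23.5 52 0 0 0 0; -20.4 60.3 0 0 0 0"}}

```text
clock: 21.3
ee_pos: [0.6128, -0.1918, 0.0974]
ee_rot: [0.21, 0.978, -0.001, 0.001]
ft_force: [-0.4, -1.7, 7.7]
grip_width: 0.0182
```

{"method": "move_arm", "body": {"plan": "4.7 7.5 0 0 0 0; 10.7 13.9 0 0 0 0; 17.9 19 0 0 0 0; 25.9 22.7 0 0 0 0; 34.5 24.7 0 0 0 0; 43.3 24.9 0 0 0 0; 52 23.5 0 0 0 0; 60.3 20.4 0 0 0 0"}}

```text
clock: 22.1
ee_pos: [0.5661, -0.1477, 0.0973]
ee_rot: [0.21, 0.978, -0.0, 0.001]
ft_force: [2.8, -2.5, 6.6]
grip_width: 0.0176
```

{"method": "move_arm", "body": {"plan": "7.5 -4.7 0 0 0 0; 13.9 -10.7 0 0 0 0; 19 -17.9 0 0 0 0; 22.7 -25.9 0 0 0 0; 24.7 -34.5 0 0 0 0; 24.9 -43.3 0 0 0 0; 23.5 -52 0 0 0 0; 20.4 -60.3 0 0 0 0"}}

```text
clock: 22.9
ee_pos: [0.5228, -0.1941, 0.0973]
ee_rot: [0.21, 0.978, 0.0, 0.001]
ft_force: [3.7, 1.9, 6.0]
grip_width: 0.0182
```

```bash
python3 st.py
python3 - <<'E'
from w import *
s,c,P,W=wcloud();save(c,'w10')
E
```

```text
22.9 [ 0.5228 -0.1941  0.0973] [3.7 1.9 6. ] 0.01817745387211476 [2.096e-01 9.778e-01 3.000e-04 9.000e-04]
0.04472525650270399 -177.9204917911751
```

View pics/w10.png

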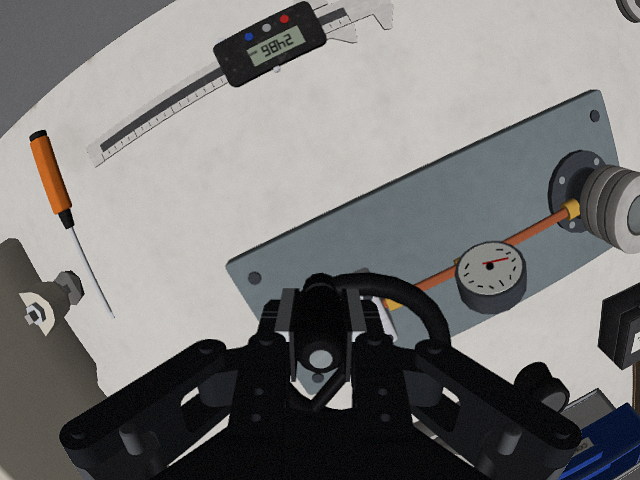

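One turn is done. The picture shows the handle still between the pads, its top at (320,357), and both rings stacked on the spindle at (610,205). Now the second turn.

{"method": "move_arm", "body": {"plan": "-4.7 -7.5 0 0 0 0; -10.7 -13.9 0 0 0 0; -17.9 -19 0 0 0 0; -25.9 -22.7 0 0 0 0; -34.5 -24.7 0 0 0 0; -43.3 -24.9 0 0 0 0; -52 -23.5 0 0 0 0; -60.3 -20.4 0 0 0 0"}}

```text
clock: 23.75
ee_pos: [0.5686, -0.2378, 0.0973]
ee_rot: [0.21, 0.978, -0.0, -0.0]
ft_force: [-2.7, 3.0, 11.2]
grip_width: 0.018
```

{"method": "move_arm", "body": {"plan": "-7.5 4.7 0 0 0 0; -13.9 10.7 0 0 0 0; -19 17.9 0 0 0 0; -22.7 25.9 0 0 0 0; -24.7 34.5 0 0 0 0; -24.9 43.3 0 0 0 0; -23.5 52 0 0 0 0; -20.4 60.3 0 0 0 0"}}

```text
clock: 24.55
ee_pos: [0.6129, -0.1917, 0.0974]
ee_rot: [0.21, 0.978, -0.001, 0.001]
ft_force: [0.2, -2.5, 8.1]
grip_width: 0.0181
```

{"method": "move_arm", "body": {"plan": "4.7 7.5 0 0 0 0; 10.7 13.9 0 0 0 0; 17.9 19 0 0 0 0; 25.9 22.7 0 0 0 0; 34.5 24.7 0 0 0 0; 43.3 24.9 0 0 0 0; 52 23.5 0 0 0 0; 60.3 20.4 0 0 0 0"}}

```text
clock: 25.35
ee_pos: [0.5661, -0.1477, 0.0973]
ee_rot: [0.21, 0.978, -0.0, 0.001]
ft_force: [1.6, -2.6, 7.6]
grip_width: 0.018
```

{"method": "move_arm", "body": {"plan": "7.5 -4.7 0 0 0 0; 13.9 -10.7 0 0 0 0; 19 -17.9 0 0 0 0; 22.7 -25.9 0 0 0 0; 24.7 -34.5 0 0 0 0; 24.4 -43.3 0 0 0 0; 22.9 -52 0 0 0 0; 20.9 -58.8 0 0 0 0"}}

```text
clock: 26.15
ee_pos: [0.5228, -0.1927, 0.0973]
ee_rot: [0.21, 0.978, 0.0, 0.001]
ft_force: [1.8, 1.7, 7.6]
grip_width: 0.018
```

{"method": "move_arm", "body": {"plan": "0 0 0 0 0 0; 0 0 0 0 0 0; 0 0 0 0 0 0; 0 0 0 0 0 0; 0 0 0 0 0 0; 0 0 0 0 0 0"}}

```text
clock: 26.75
ee_pos: [0.5228, -0.1932, 0.0973]
ee_rot: [0.21, 0.978, -0.0, 0.001]
ft_force: [0.5, -1.3, 7.7]
grip_width: 0.018
```

```bash
python3 st.py
```

```text
26.75 [ 0.5228 -0.1932  0.0973] [ 0.5 -1.3  7.7] 0.017995679875468188 [ 2.100e-01  9.777e-01 -3.000e-04  8.000e-04]
0.044673542480533616 -179.10530081615332
```

1.2 mm (1.5°) short of the reference. I trim it.

{"method": "move_arm", "body": {"plan": "-0.2 -0.4 0 0 0 0; -0.4 -0.8 0 0 0 0; -0.5 -1.2 0 0 0 0; -0.5 -1.2 0 0 0 0; -0.5 -1.2 0 0 0 0; -0.5 -1.2 0 0 0 0; -0.5 -1.2 0 0 0 0; -0.5 -1.2 0 0 0 0"}}

```text
clock: 27.55
ee_pos: [0.5229, -0.1938, 0.0973]
ee_rot: [0.21, 0.978, 0.0, 0.001]
ft_force: [0.9, 0.8, 8.9]
grip_width: 0.0182
```

```bash
python3 st.py
```

```text
27.55 [ 0.5229 -0.1938  0.0973] [0.9 0.8 8.9] 0.01818606602663769 [2.097e-01 9.778e-01 1.000e-04 7.000e-04]
0.04466561640490267 -178.38482015305908
```

{"method": "move_arm", "body": {"plan": "-0.1 -0.3 0 0 0 0; -0.3 -0.6 0 0 0 0; -0.3 -0.6 0 0 0 0; -0.3 -0.6 0 0 0 0; -0.3 -0.6 0 0 0 0; -0.3 -0.6 0 0 0 0"}}

```text
clock: 28.15
ee_pos: [0.5229, -0.1944, 0.0973]
ee_rot: [0.21, 0.978, 0.0, 0.001]
ft_force: [0.8, 0.7, 9.3]
grip_width: 0.0183
```

```bash
python3 st.py
python3 - <<'E'
from w import *
c=capture('scene');save(c,'s11');V=cloud(c)
m=(np.hypot(V[...,0]-.561,V[...,1]+.008)<.035)&(abs(V[...,2]-.086)<.004);print('ring',m.sum(),V[m].mean(0))
for n in ['ring_medium','ring_small','caliper','plug_gauge','loupe']:
    for q in masks_of(n,'scene')[:1]: print(n,round(q['confidence'],2),np.nanmedian(V[q['region']],0).round(3))
c=capture('wrist');save(c,'w11')
E
```

```text
28.15 [ 0.5229 -0.1944  0.0973] [0.8 0.7 9.3] 0.018303725041787955 [2.097e-01 9.778e-01 1.000e-04 7.000e-04]
0.04464869371763618 -177.62129019217895
ring 311 [ 0.5577005  -0.00474096  0.08644753]
ring_medium 0.8 [0.437 0.128 0.014]
ring_small 0.81 [0.562 0.191 0.012]
caliper 0.96 [ 0.391 -0.15   0.005]
plug_gauge 0.86 [0.382 0.009 0.012]
```

View pics/s11.png

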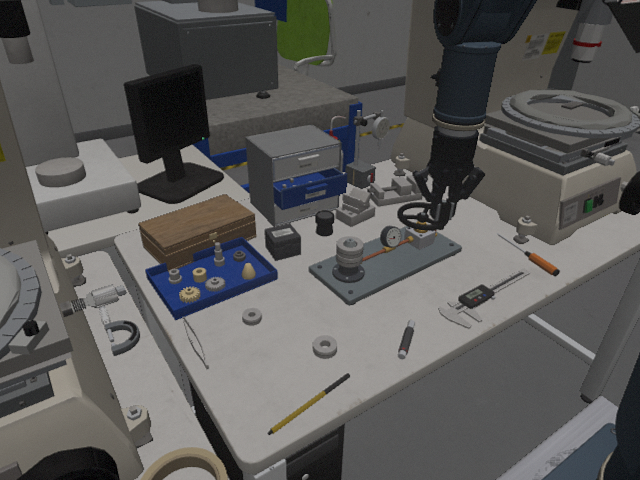

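The scene shows the two-ring stack at (349,258) and the gripper on the handle at (440,215). The rings, caliper, plug gauge and loupe (325,221) are where they were. The TCP is back at the stop reference, exactly two turns on, so I hand it in.

```bash
python3 -c "
from h import *
print(ticket.job_done()); s=arm.state(); print(s['clock'],s['ee_pos'],s['ft_force'])"
```

```text
the job is handed in; nothing more can be done
None
the job is handed in; nothing more can be done
```

The station is ready for zeroing and the job is handed in at about 28.4 s of the 64 s allowed. The gripper is still holding the handle.

- **Ring:** ring_top went over the spindle without side force and is released on ring_low. Its top face measures 86.5 mm (expected 86 mm), and the close-up after release showed it flat.
- **Valve:** I wound it clockwise until the handle stopped. It read -177.7°, against -177.9° expected, and 16.6 N of push moved it only about 0.2 mm further. I then backed it off two full turns counter-clockwise and trimmed it to the same tool position as at the stop, y = -0.1944 m. That is good to about 0.1–0.2 mm, or roughly 0.2° of wheel angle.
- **Last checks:** The grip reads 18 mm on the 20 mm handle. Sideways force is under 1 N, with a steady vertical force of about 9 N on the tool. The ring stack's height has not changed.
- **Other things:** The small rings and the caliper measured the same as at the start.
    - The plug gauge's centre read about 5 mm off, but it looks unmoved in the picture, so I put that down to the detected outline.
    - The network did not report the loupe in the last picture, but it is visible at its place.

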